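# Tighten the turnbuckle of a cork-grip gluing clamp

### The arm

A 6-joint arm with a two-finger parallel gripper is mounted at the origin on the work surface. World frame = base frame: x ahead of the robot, y to its left, z up, the work surface at z = 0. Lengths are in m, angles in rad, forces in N, time in s.
With the tool pointing down it reaches from about 0.35 to 1 m from the base axis. Payload 7.1 kg.
Tool frame: the origin (TCP) lies at the very end of the fingers, on their centre line; the grasp point (between the pads) lies 19 mm behind it; z points along the fingers, y is the line along which they close (so a half turn about z gives the same grasp; the last joint's range is limited). The gripper opens to 85 mm and grips with 20 to 120 N. Pads are 22 mm wide; open, the fingers measure 114 mm over their backs; the gripper's body (76 mm by 85 mm) begins 54 mm behind the grasp point. The pads swing forward as they close: fully open they stand 13 mm farther back than shut.
Start: joints at [-1.292, 0.423, 1.63, -0, 1.089, -0.019], TCP at [0.183, -0.597, 0.231] pointing down, gripper open.
Joint ranges: [-3, 3], [-0.9, 2.11], [0.09, 2.58], [-1.31, 4.45], [0.11, 2.69], [-2.54, 2.54]. Speed limits (rad/s): [2.39, 2.39, 3.01, 3.14, 3.14, 3.14].

### API

Orientations are given as a unit quaternion [x, y, z, w].
In Python, from bench import sense, imaging, env gives the robot as it stands.
- The arm moves only by the tool step_arm, never from a script. Its argument "motion" is a list of rows, each an object of numbers: "x", "y", "z": the shift along the tool's x, y, z in units of 0.075 m (1.0 is 0.075 m); "wx", "wy", "wz": the turn, a rotation vector about the tool's x, y, z in units of 180 degrees (1.0 is 180 degrees); "claw": the opening, from -1 (shut) to 1 (fully open). In form: [{"x": .., "y": .., "z": .., "wx": .., "wy": .., "wz": .., "claw": ..}, ...]. A call has 1 to 8 rows; each row shifts and turns the commanded pose from where the row before left it, along the tool's axes as they then stand; what a row does not reach is not made up. A row lasts 1/12 s, in which the tool goes at most 41.7 mm and 7.16 degrees, less where a joint would pass 70% of its speed; a pose out of reach is approached as far as the arm can. A call with a number of a shift or a turn outside -1 to 1 is refused whole. A call with a gripper value outside its range is refused whole. The fingers move at their own pace and stop on an object; "newtons" is the grip in N (left out, the last holds). Time passes only in rows, so rows that do not move let the fingers close. It gives the time, the measured TCP pose, the force, the opening and the grip force at its end, in the units of the state.
- sense(): the state, without advancing time (a new reading comes with each control period).
- imaging.camera(name): name is "scene" or "top"; returns the picture (384x512x3 uint8, red, green, blue); there is no depth.
- imaging.camera_params(name): a dict with "camera_matrix" (3x3 intrinsics, pixels), "cam_to_world" (4x4, takes a point from camera to world coordinates). Camera axes: x right, y down, z forward; pixel columns grow to the right and rows downward; lengths in m; the calibration is good to about 2 mm. A picture is of the moment at which its call begins. camera_params takes no time and is no camera call.
- env.sign_off(): hands the job in; it is judged then, once.
The state is a dict: "time": time; "joint_positions": joint angles; "dq": joint speeds; "tau": joint torques, N m; "tool_pos": TCP position; "eef_rot": TCP orientation; "force": force on the tool from outside, world axes, zero at the start; "torque": the same for the moment, N m; "opening": finger opening in m; "grip_force": force on a finger pad.
Only numpy, scipy, OpenCV 4.12 (cv2) and the standard library are available. Lean on these libraries where they do the work, as an engineer would, in place of code of your own. Each camera call takes 0.05 s, during which the arm holds its last target. There are 200 camera calls.

### The job

The cork rod grip lies in the gluing clamp. Turn the clamp's turnbuckle by its spokes, upper ends going away from the robot, so that both end blocks draw in and clamp the grip, with both spring pads pushed in at least half-way (further, up to the stop, does no harm). Keep the grip lying in its cradle and leave the other things on the bench where they are.

Things in the scene. Friction and masses are not known exactly. Their poses are not given: they have to be found in the camera images.
- clamp: The gluing clamp's base plate, 180 x 300 x 12 mm, heavy and fixed to the bench. Origin under its centre. Clamp axes: y runs along the turnbuckle from right to left end block, z up, x horizontal, away from the robot's side (within 30 degrees). Bearing posts 9 mm thick stand 61 mm either side of the hub along y, up to 88 mm above the bench.
- hub (a point): Centre of the brass turnbuckle body on its turning axis, 75 mm above the bench, 35 mm to +x of the clamp's centre; axes as the clamp's (do not turn). The body is an open frame 112 mm long; its 28 mm dia hub, 24 mm wide, has four spokes 90 degrees apart in the plane y = 0: bars 8 mm thick with a 14 mm ball centred 55 mm from the axis.
- turnbuckle (a joint): Turn of the body about the clamp's +y, 0 to 6.28 rad, with end stops. Grows as the upper spokes go to +x; at 0 a spoke points straight up, at t the spokes lean t plus multiples of 90 degrees from upright towards +x. Friction 0.15 N m (3 to 7 N at a spoke); stays where left. Starts between 0 and 1.2. A spoke leaning far towards the pusher binds on the finger if pushed dead level: follow its arc.
- block_left: Left (+y) grey end block, 150 x 20 mm, up to 91 mm high, on the turnbuckle's threaded rod. Each rad of turn draws both blocks in by 2.39 mm. Both pads touch the grip at about 3.35 rad; from there turning presses the pads in: 4 mm at 5.03 rad, 7 mm at the stop. Origin at bench height in the block's middle.
- block_right: Right (-y) end block, the same mirrored.
- pad_left (a joint): How far the left (+y) spring pad is pushed into its end block, 0 to 0.008 m; spring 3 N/mm. The pad is a rubber disc 28 mm dia, 5 mm thick, on an 8 mm long shank that shows between disc and block when it is not pressed.
- pad_right (a joint): The same for the right (-y) spring pad.
- face_left (a point): Centre of the left pad's face, which bears on the grip's end.
- face_right (a point): Centre of the right pad's face.
- cradle (a point): Middle of the place where the grip lies in the two V-blocks of the clamp, on the grip's axis, 46 mm above the bench, 85 mm to -x (robot's side) of the hub. Axes as for the hub.
- grip_mid (a point): Centre of the loose cork rod grip, a stick of cork rings 25 mm dia (28 at its middle), 150 mm long along its y, 40 g, lying in the V-blocks between the two pads. Origin on its axis, half-way along; it need not be handled.
- resin_a_mid (a point): Bystander, loose, to be left alone: resin bottle with white needle cap, 29 mm dia, 92 mm tall, standing, about 40 g. Point at half its height.
- resin_b_mid (a point): Bystander, loose, to be left alone: resin bottle with red needle cap, 29 mm dia, 92 mm tall, standing, about 40 g. Point at half its height.
- torch_mid (a point): Bystander, loose, to be left alone: black torch standing on end, 32 mm dia, 118 mm tall, about 110 g. Point at half its height.
- bead_jar_mid (a point): Bystander, loose, to be left alone: glass jar with metal lid, 50 mm dia, 40 mm tall, about 90 g. Point at half its height.
- spool_mid (a point): Bystander, loose, to be left alone: thread spool standing, 28 mm dia, 26 mm tall, about 20 g. Point at half its height.
- scissors_mid (a point): Bystander, loose, to be left alone: small scissors lying flat, 120 mm long, 8 mm thick, about 30 g. Point at half its height.
- bodkin_mid (a point): Bystander, loose, to be left alone: bodkin needle with oval handle lying flat, 110 mm long, 10 mm thick, about 20 g. Point at half its height.
Things that resemble listed ones, but are neither listed nor needed, are in the scene too. What is meant by the part that bears grip_mid is not green, and is the larger of those in its own colour.

How it is judged:
At the end, for the whole second after the job is handed in: Both spring pads are pushed in by more than 3 mm of their 8 mm by the grip between them, the grip lies along its cradle within 6 mm in height and sideways and within 0.06 rad, and the turnbuckle is at rest (value of joint each of pad_left, pad_right above 0.003 m and x of grip_mid in the frame of cradle between -0.006 and 0.006 m and z of grip_mid in the frame of cradle between -0.006 and 0.006 m and angle between the y axis of grip_mid and the y axis of cradle, either way round below 0.06 rad and velocity of joint turnbuckle between -0.1 and 0.1 rad/s); the robot touches nothing.
It fails at once if the grip comes out of its cradle (15 mm off its line or height) (x of grip_mid in the frame of cradle above 0.015 m or x of grip_mid in the frame of cradle below -0.015 m or z of grip_mid in the frame of cradle above 0.015 m or z of grip_mid in the frame of cradle below -0.015 m).
It fails at once if a bystander is displaced by more than 30 mm (distance of any of resin_a_mid, resin_b_mid, torch_mid, bead_jar_mid, spool_mid, scissors_mid, bodkin_mid from where it was at the start of the episode above 0.03 m).
It also fails if it takes over 64 s, if anything falls off the work surface, if the arm or the gripper's body presses on something with over 40 N, if the wrist force passes 120 N, or if a joint passes its speed limit or range.

## Working session

There is one attempt and no reset: what is moved stays moved. The work goes in short steps, Python scripts to look and compute and a tool call to move; the robot and the scene stay as the last step left them, time stands still between calls to the robot, and variables do not carry over. Pictures are saved under pics/ and viewed, at most 10 in all, crops included, and the job is handed in when it is done.

Besides the shell and the picture viewer there is one more tool, called after "Call:" as a command line: name --argument value ..., lists and objects as JSON in quotes. step_arm: Moves the arm, as the interface text tells. Shifts and turns lie within -1 to 1; 1 stands for 0.075 m of shift or 180 degrees of turn. Its arguments: {"type":"object","properties":{"motion":{"type":"array"},"newtons":{"type":"number"}},"required":["motion"]}

```bash
mkdir -p pics; python3 - <<'E'
from bench import sense, imaging, env
import cv2, numpy as np
for n in ("scene","top"):
    im=imaging.camera(n); cv2.imwrite(f"pics/{n}0.png",cv2.resize(im[:,:,::-1],(800,600),interpolation=cv2.INTER_CUBIC))
    p=imaging.camera_params(n); print(n,np.round(p["camera_matrix"],1).tolist(),np.round(p["cam_to_world"],3).tolist())
s=sense(); print(s)
E
```

```text
scene [[479.6, 0.0, 261.5], [0.0, 479.6, 196.0], [0.0, 0.0, 1.0]] [[0.614, 0.673, -0.413, 0.926], [0.79, -0.519, 0.327, -0.267], [0.006, -0.527, -0.85, 0.831], [0.0, 0.0, 0.0, 1.0]]
top [[471.5, 0.0, 257.7], [0.0, 471.5, 204.1], [0.0, 0.0, 1.0]] [[-0.012, -0.99, 0.141, 0.42], [-0.999, 0.008, -0.033, 0.059], [0.032, -0.141, -0.989, 1.091], [0.0, 0.0, 0.0, 1.0]]
{'time': 0.1, 'joint_positions': array([-1.29199501e+00,  4.23791792e-01,  1.63061522e+00,  1.80441475e-05,
        1.08860170e+00, -1.90296010e-02]), 'dq': array([-8.99925590e-04, -1.29088692e-04, -9.95719928e-04,  8.72812001e-04,
        8.22229424e-04, -7.19901440e-05]), 'tau': array([ 3.10830137e-04, -5.58424687e+01, -2.82442510e+01, -5.44079035e-05,
        2.98604362e-03,  6.84412655e-06]), 'tool_pos': array([ 0.18327893, -0.59700193,  0.23060569]), 'eef_rot': array([ 9.88932942e-01,  1.48361499e-01, -8.37813543e-05, -7.03098896e-04]), 'force': array([-0.20496197, -0.68741985,  0.5807185 ]), 'torque': array([ 0.02974538,  0.02511847, -0.00095882]), 'grip_force': 0.0, 'opening': 0.08527744482848147}
```

View pics/scene0.png

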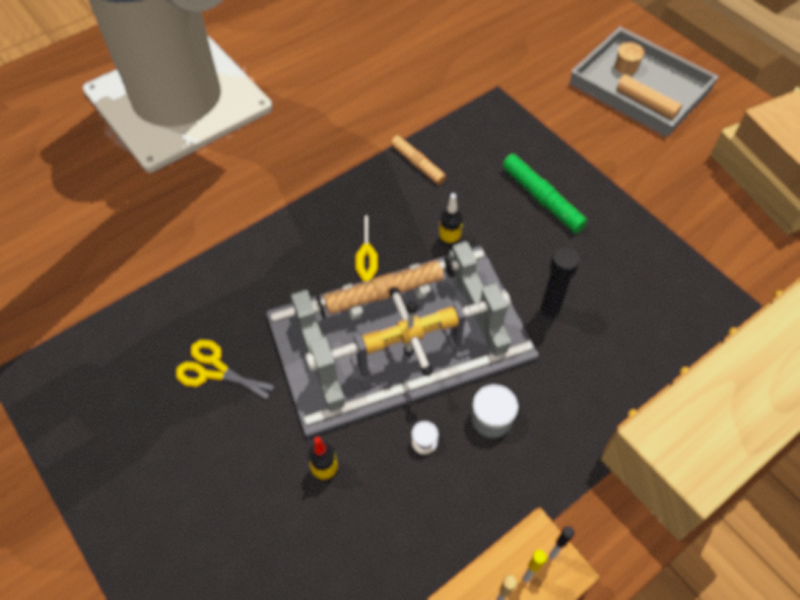

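View pics/top0.png

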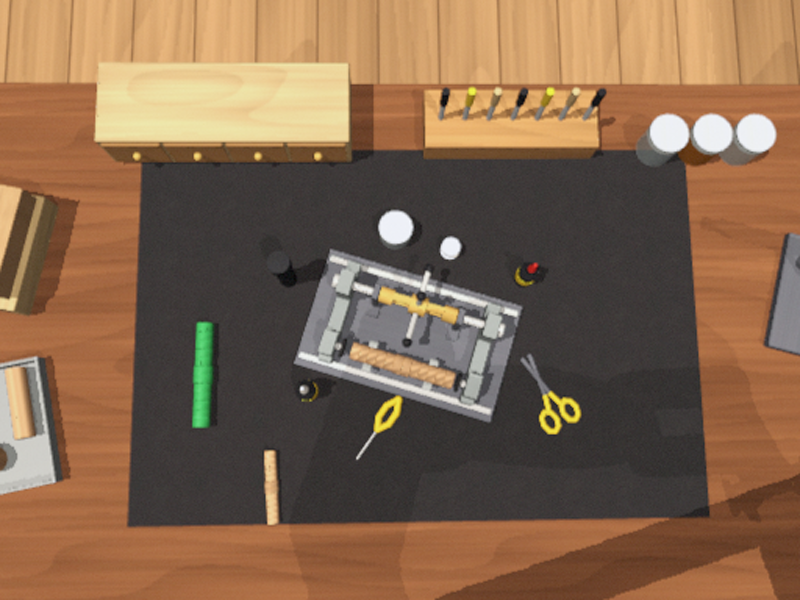

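Scene and top pictures: the clamp is clear at the centre, with its hub at about top (418,305) and scene (410,330). The plate corners in the top view are (330,250), (522,305), (490,421) and (295,363), and the bottles, torch, jar and spool stand around it.

```bash
cat > h.py <<'E'
from bench import sense, imaging, env
import cv2, numpy as np
P={n:imaging.camera_params(n) for n in("scene","top")}
def ray(n,u,v):
    K=np.array(P[n]["camera_matrix"]);T=np.array(P[n]["cam_to_world"])
    return T[:3,3],T[:3,:3]@np.linalg.solve(K,[u,v,1])
def at(n,u,v,z):
    o,d=ray(n,u,v);return o+d*(z-o[2])/d[2]
def proj(n,X):
    K=np.array(P[n]["camera_matrix"]);T=np.array(P[n]["cam_to_world"])
    q=K@(T[:3,:3].T@(np.asarray(X)-T[:3,3]));return q[:2]/q[2]
def crop(n,c,w,h,k,im=None):
    im=imaging.camera(n) if im is None else im
    u,v=int(c[0]),int(c[1]);a=im[v-h//2:v+h//2,u-w//2:u+w//2,::-1]
    return cv2.resize(a,None,fx=k,fy=k,interpolation=cv2.INTER_CUBIC)
E
python3 - <<'E'
from h import *
s=.64
C=np.array([at("top",u*s,v*s,.012) for u,v in((330,250),(522,305),(490,421),(295,363))])
c=C.mean(0);print(C.round(3).tolist(),c.round(4))
y=(C[0]-C[1])+(C[3]-C[2]);yaw=np.arctan2(-y[0],y[1]);print("yaw",yaw,np.linalg.norm(y)/2)
x=np.array([np.cos(yaw),np.sin(yaw),0]);hub=c*[1,1,0]+.035*x+[0,0,.075];print("hub",hub)
print([ (proj(n,hub)/s).round(1).tolist() for n in P])
print("hubtop",at("top",418*s,305*s,.08),"ball dirs")
# bystanders (tops)
for nm,u,v,z in(("torch",277,260,.118),("jar",396,226,.04),("spool",451,246,.026),("red",531,267,.09),("white",306,387,.09)):
    p=at("top",u*s,v*s,z);d=p-hub;print(nm,p.round(3),"clamp xy",round(d@x,3),round(d@np.array([-x[1],x[0],0]),3))
a=crop("top",(267,195),100,75,4);b=crop("scene",(262,205),100,75,4)
cv2.imwrite("pics/c1.png",np.hstack([a,b]))
E
```

```text
[[0.678, 0.13, 0.012], [0.593, -0.155, 0.012], [0.422, -0.102, 0.012], [0.51, 0.181, 0.012]] [0.5508 0.0134 0.012 ]
yaw -0.2943950672949439 0.2974304088183547
hub [0.58431649 0.00323821 0.075     ]
[[408.0, 330.7], [418.1, 304.7]]
hubtop [0.58314955 0.00364779 0.08      ] ball dirs
torch [0.64  0.194 0.118] clamp xy -0.003 0.199
jar [0.707 0.032 0.04 ] clamp xy 0.109 0.063
spool [ 0.68  -0.05   0.026] clamp xy 0.107 -0.023
red [ 0.634 -0.154  0.09 ] clamp xy 0.093 -0.136
white [0.471 0.157 0.09 ] clamp xy -0.154 0.114
```

View pics/c1.png

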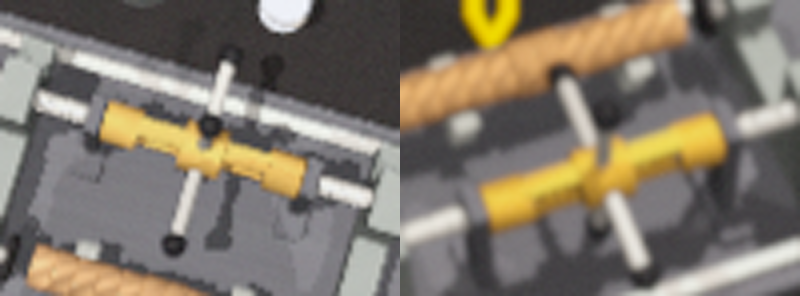

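```bash
cat >> h.py <<'E'
hub=np.array([.5840,.0034,.075]);yaw=-.294
ex=np.array([np.cos(yaw),np.sin(yaw),0]);ey=np.array([-ex[1],ex[0],0])
def ball(a): return hub+.055*(np.sin(a)*ex+np.cos(a)*np.array([0,0,1]))
def where():
    s=sense();d=s["tool_pos"]-hub
    from scipy.spatial.transform import Rotation as R
    M=R.from_quat(s["eef_rot"]).as_matrix()
    print("t",round(s["time"],2),"clamp xyz mm",(1e3*np.array([d@ex,d@ey,d[2]])).round(1),"yaw err",round(np.degrees(np.arctan2(M[1,0],M[0,0])-yaw),2),"tilt",M[:2,2].round(3),"F",s["force"].round(1),"open",s["opening"])
    return s,M
E
python3 - <<'E'
from h import *
from scipy.optimize import least_squares
import itertools
obs=[("top",(274.5,171.3),np.pi/2),("top",(269.3,188.8),0),("top",(260.5,218.8),-np.pi/2),
("scene",(212+560/4-0,168+72/4),-np.pi/2),("scene",(212+(605-400)/4,168+112/4),0),("scene",(212+(645-400)/4,168+272/4),np.pi/2)]
obs[3]=("scene",(212+160/4,168+72/4),-np.pi/2)
import h
def f(p):
    h.hub=np.array([p[0],p[1],.075]);return np.ravel([proj(n,ball(p[2]+a))-uv for n,uv,a in obs])
r=least_squares(f,[.584,.003,.1],loss="soft_l1");print(r.x,r.fun.reshape(-1,2).round(1).tolist())
h.hub=hub
s,M=where();tgt=hub-.075*ex;tgt[2]=.23
print("delta tool units",(M.T@(tgt-s["tool_pos"])/.075).round(2))
E
```

```text
[0.58445114 0.00517061 0.0570403 ] [[-1.0, 0.4], [-0.8, 0.5], [-0.7, 0.0], [-0.5, 0.5], [-0.4, 0.6], [-0.1, 1.2]]
t 0.2 clamp xyz mm [-209.5 -690.9  155.8] yaw err 33.91 tilt [-0.     0.001] F [-0.3 -0.  -0.6] open 0.08574944284695965
delta tool units [ 6.63 -6.64  0.02]
```

Call:
step_arm --motion '[{"x":0.36,"y":-0.36,"claw":-1},{"x":0.36,"y":-0.36,"claw":-1},{"x":0.36,"y":-0.36,"claw":-1},{"x":0.36,"y":-0.36,"claw":-1},{"x":0.36,"y":-0.36,"claw":-1},{"x":0.36,"y":-0.36,"claw":-1},{"x":0.36,"y":-0.36,"claw":-1},{"x":0.36,"y":-0.36,"claw":-1}]'

```text
invalid input at $.motion[0]: expected keys x, y, z, wx, wy, wz, claw
```

Call:
step_arm --motion '[{"x":0.36,"y":-0.36,"claw":-1},{"x":0.36,"y":-0.36,"claw":-1},{"x":0.36,"y":-0.36,"claw":-1},{"x":0.36,"y":-0.36,"claw":-1},{"x":0.36,"y":-0.36,"claw":-1},{"x":0.36,"y":-0.36,"claw":-1},{"x":0.36,"y":-0.36,"claw":-1},{"x":0.36,"y":-0.36,"claw":-1}]'

```text
invalid input at $.motion[0]: expected keys x, y, z, wx, wy, wz, claw
```

Call:
step_arm --motion '[{"wz":0.038,"claw":-1},{"wz":0.038,"claw":-1},{"wz":0.038,"claw":-1},{"wz":0.038,"claw":-1},{"wz":0.037,"claw":-1},{"claw":-1}]'

```text
invalid input at $.motion[0]: expected keys x, y, z, wx, wy, wz, claw
```

```bash
python3 - <<'E'
from h import *
where()
E
```

```text
t 0.2 clamp xyz mm [-209.5 -690.9  155.8] yaw err 33.91 tilt [-0.     0.001] F [-0.3 -0.  -0.6] open 0.08574944284695965
```

Every key has to be present in each row.

Call:
step_arm --motion '[{"x":0.36,"y":-0.36,"z":0,"wx":0,"wy":0,"wz":0,"claw":-1},{"x":0.36,"y":-0.36,"z":0,"wx":0,"wy":0,"wz":0,"claw":-1},{"x":0.36,"y":-0.36,"z":0,"wx":0,"wy":0,"wz":0,"claw":-1},{"x":0.36,"y":-0.36,"z":0,"wx":0,"wy":0,"wz":0,"claw":-1},{"x":0.36,"y":-0.36,"z":0,"wx":0,"wy":0,"wz":0,"claw":-1},{"x":0.36,"y":-0.36,"z":0,"wx":0,"wy":0,"wz":0,"claw":-1},{"x":0.36,"y":-0.36,"z":0,"wx":0,"wy":0,"wz":0,"claw":-1},{"x":0.36,"y":-0.36,"z":0,"wx":0,"wy":0,"wz":0,"claw":-1}]'

```text
time: 0.87
tool_pos: [0.3269, -0.3259, 0.2314]
eef_rot: [0.989, 0.148, 0.0, 0.0]
force: [0.1, -0.6, 0.6]
opening: 0.0
grip_force: 0.0
```

Call:
step_arm --motion '[{"x":0.36,"y":-0.36,"z":0,"wx":0,"wy":0,"wz":0,"claw":-1},{"x":0.36,"y":-0.36,"z":0,"wx":0,"wy":0,"wz":0,"claw":-1},{"x":0.36,"y":-0.36,"z":0,"wx":0,"wy":0,"wz":0,"claw":-1},{"x":0.36,"y":-0.36,"z":0,"wx":0,"wy":0,"wz":0,"claw":-1},{"x":0.36,"y":-0.36,"z":0,"wx":0,"wy":0,"wz":0,"claw":-1},{"x":0.36,"y":-0.36,"z":0,"wx":0,"wy":0,"wz":0,"claw":-1},{"x":0.36,"y":-0.36,"z":0,"wx":0,"wy":0,"wz":0,"claw":-1},{"x":0.36,"y":-0.36,"z":0,"wx":0,"wy":0,"wz":0,"claw":-1}]'

```text
time: 1.53
tool_pos: [0.4701, -0.0558, 0.2315]
eef_rot: [0.989, 0.148, 0.0, 0.0]
force: [0.7, -0.9, 0.1]
opening: 0.0
grip_force: 0.0
```

Call:
step_arm --motion '[{"x":0,"y":0,"z":0,"wx":0,"wy":0,"wz":0.038,"claw":-1},{"x":0,"y":0,"z":0,"wx":0,"wy":0,"wz":0.038,"claw":-1},{"x":0,"y":0,"z":0,"wx":0,"wy":0,"wz":0.038,"claw":-1},{"x":0,"y":0,"z":0,"wx":0,"wy":0,"wz":0.038,"claw":-1},{"x":0,"y":0,"z":0,"wx":0,"wy":0,"wz":0.037,"claw":-1},{"x":0,"y":0,"z":0,"wx":0,"wy":0,"wz":0,"claw":-1}]'

```text
time: 2.03
tool_pos: [0.4695, -0.0576, 0.2312]
eef_rot: [0.989, -0.149, -0.0, -0.0]
force: [0.2, -0.1, 0.6]
opening: -0.0
grip_force: 0.0
```

```bash
sed -i 's/hub=np.array(\[.5840,.0034/hub=np.array([.5842,.0040/' h.py; python3 - <<'E'
from h import *
where()
E
```

```text
t 2.03 clamp xyz mm [-91.9 -92.2 156.2] yaw err -0.33 tilt [-0.  0.] F [ 0.2 -0.1  0.6] open -2.291515780524593e-05
```

Call:
step_arm --motion '[{"x":0.28,"y":-0.41,"z":0,"wx":0,"wy":0,"wz":0,"claw":-1},{"x":0.28,"y":-0.41,"z":0,"wx":0,"wy":0,"wz":0,"claw":-1},{"x":0.27,"y":-0.41,"z":0,"wx":0,"wy":0,"wz":0,"claw":-1},{"x":0,"y":0,"z":0.4,"wx":0,"wy":0,"wz":0,"claw":-1},{"x":0,"y":0,"z":0.4,"wx":0,"wy":0,"wz":0,"claw":-1},{"x":0,"y":0,"z":0.4,"wx":0,"wy":0,"wz":0,"claw":-1},{"x":0,"y":0,"z":0.34,"wx":0,"wy":0,"wz":0,"claw":-1},{"x":0,"y":0,"z":0,"wx":0,"wy":0,"wz":0,"claw":-1}]'

```text
time: 2.7
tool_pos: [0.5525, 0.0124, 0.1111]
eef_rot: [0.989, -0.146, -0.004, 0.001]
force: [-0.9, 0.3, -0.5]
opening: 0.0002
grip_force: 0.0
```

```bash
python3 - <<'E'
from h import *
where()
b=np.vstack([np.hstack([crop("top",(267,195),100,75,4),crop("scene",(262,205),100,75,4)])])
cv2.imwrite("pics/c2.png",b)
# finger tip offset plan: arc table for ball angle a, tip (ball x-18, ball z-15)
for a in range(-50,55,10):
    r=np.radians(a);print(a,round(55*np.sin(r)-18,1),round(55*np.cos(r)-15,1))
E
```

```text
t 2.7 clamp xyz mm [-32.8  -1.1  36.1] yaw err 0.09 tilt [-0.009  0.   ] F [-0.9  0.3 -0.5] open 0.00023892072057981058
-50 -60.1 20.4
-40 -53.4 27.1
-30 -45.5 32.6
-20 -36.8 36.7
-10 -27.6 39.2
0 -18.0 40.0
10 -8.4 39.2
20 0.8 36.7
30 9.5 32.6
40 17.4 27.1
50 24.1 20.4
```

View pics/c2.png

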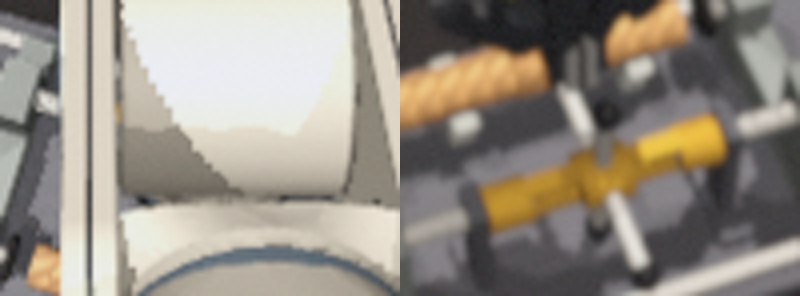

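The scene crop shows the closed fingers standing just behind the upright spoke's ball at (605,110), ready to push.

Call:
step_arm --motion '[{"x":0.16,"y":-0.01,"z":0.01,"wx":0,"wy":0,"wz":0,"claw":-1},{"x":0.128,"y":0,"z":0.01,"wx":0,"wy":0,"wz":0,"claw":-1},{"x":0.123,"y":0,"z":0.033,"wx":0,"wy":0,"wz":0,"claw":-1},{"x":0.116,"y":0,"z":0.055,"wx":0,"wy":0,"wz":0,"claw":-1},{"x":0.105,"y":0,"z":0.073,"wx":0,"wy":0,"wz":0,"claw":-1},{"x":0.09,"y":0,"z":0.09,"wx":0,"wy":0,"wz":0,"claw":-1},{"x":0.05,"y":0,"z":0.05,"wx":0,"wy":0,"wz":0,"claw":-1},{"x":0,"y":0,"z":0,"wx":0,"wy":0,"wz":0,"claw":-1}]'

```text
time: 3.47
tool_pos: [0.6124, -0.0041, 0.091]
eef_rot: [0.989, -0.147, 0.0, -0.0]
force: [-0.4, -0.1, 0.7]
opening: 0.0002
grip_force: 0.5
```

```bash
python3 - <<'E'
from h import *
where()
b=crop("scene",(262,205),130,100,6)
cv2.imwrite("pics/c3.png",b)
E
```

```text
t 3.47 clamp xyz mm [29.3  0.5 16. ] yaw err -0.12 tilt [0. 0.] F [-0.4 -0.1  0.7] open 0.00020206115740582672
```

View pics/c3.png

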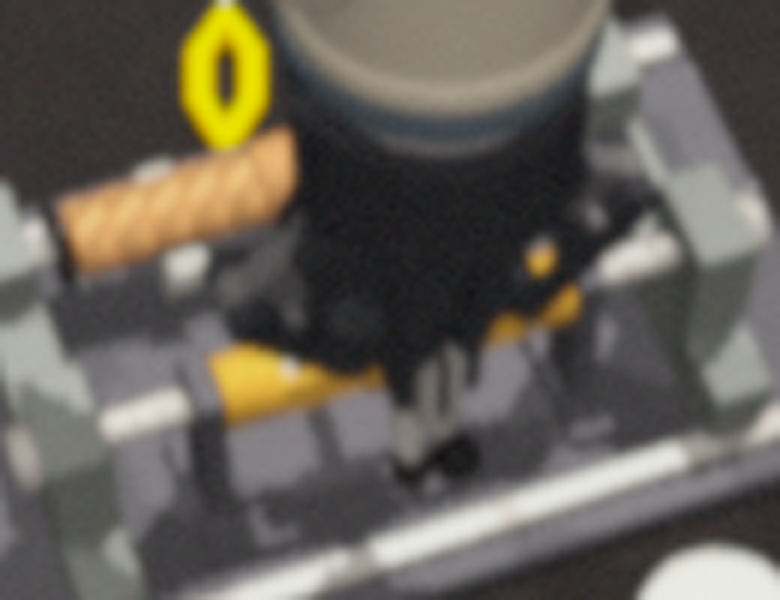

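The push worked: the ball is ahead of the fingers at (465,455), so the turn is about 1.0 rad. Next I retreat over the top and go behind the next spoke.

Call:
step_arm --motion '[{"x":0,"y":0,"z":-0.4,"wx":0,"wy":0,"wz":0,"claw":-1},{"x":0,"y":0,"z":-0.4,"wx":0,"wy":0,"wz":0,"claw":-1},{"x":-0.42,"y":0,"z":0,"wx":0,"wy":0,"wz":0,"claw":-1},{"x":-0.42,"y":0,"z":0,"wx":0,"wy":0,"wz":0,"claw":-1},{"x":-0.41,"y":0,"z":0,"wx":0,"wy":0,"wz":0,"claw":-1},{"x":0,"y":0,"z":0,"wx":0,"wy":0,"wz":0,"claw":-1},{"x":0,"y":0,"z":0.29,"wx":0,"wy":0,"wz":0,"claw":-1},{"x":0,"y":0,"z":0.29,"wx":0,"wy":0,"wz":0,"claw":-1}]'

```text
time: 4.18
tool_pos: [0.5239, 0.0237, 0.1096]
eef_rot: [0.989, -0.147, 0.003, -0.0]
force: [0.6, 0.7, -0.4]
opening: -0.0002
grip_force: 0.0
```

```bash
python3 - <<'E'
from h import *
where()
b=crop("scene",(262,205),130,100,6)
cv2.imwrite("pics/c4.png",b)
for a in range(-60,0,10): print(a,(proj("scene",ball(np.radians(a)))-[197,155])*6)
E
```

```text
t 4.18 clamp xyz mm [-63.4   1.4  34.6] yaw err -0.07 tilt [ 0.006 -0.   ] F [ 0.6  0.7 -0.4] open -0.00021335442172535024
-60 [330.66772918 165.45907012]
-50 [336.79060841 165.34590507]
-40 [344.58903599 170.59540322]
-30 [353.86417006 181.20891095]
-20 [364.35184548 196.99521029]
-10 [375.72726002 217.55758784]
```

View pics/c4.png

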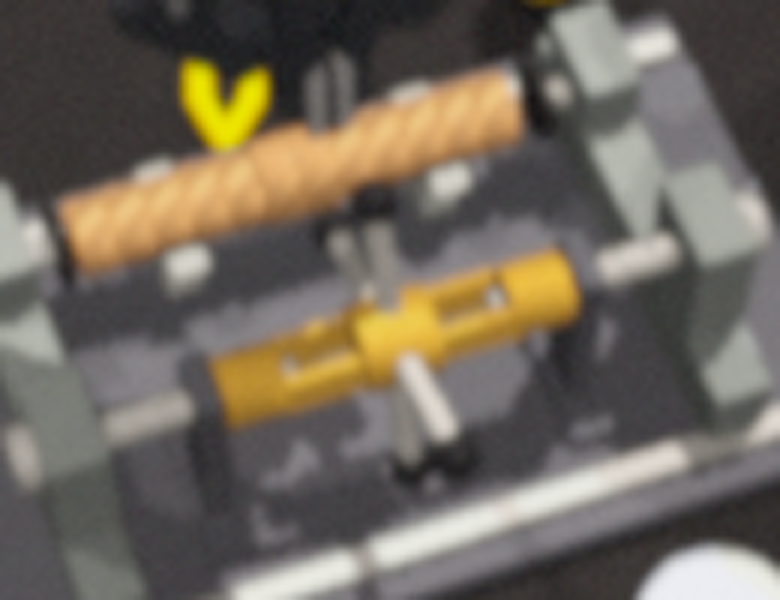

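The next spoke's ball is at (375,200), leaning about -20°. The fingers stand behind it and over the grip line with clearance.

Call:
step_arm --motion '[{"x":0.2,"y":0,"z":-0.01,"wx":0,"wy":0,"wz":0,"claw":-1},{"x":0.176,"y":0,"z":-0.05,"wx":0,"wy":0,"wz":0,"claw":-1},{"x":0.123,"y":0,"z":-0.033,"wx":0,"wy":0,"wz":0,"claw":-1},{"x":0.128,"y":0,"z":-0.01,"wx":0,"wy":0,"wz":0,"claw":-1},{"x":0.128,"y":0,"z":0.01,"wx":0,"wy":0,"wz":0,"claw":-1},{"x":0.123,"y":0,"z":0.033,"wx":0,"wy":0,"wz":0,"claw":-1},{"x":0.116,"y":0,"z":0.055,"wx":0,"wy":0,"wz":0,"claw":-1},{"x":0.105,"y":0,"z":0.073,"wx":0,"wy":0,"wz":0,"claw":-1}]'

```text
time: 4.9
tool_pos: [0.6022, -0.0009, 0.1036]
eef_rot: [0.989, -0.147, 0.001, 0.0]
force: [-3.9, 0.3, 4.7]
opening: -0.0001
grip_force: 2.9
```

Call:
step_arm --motion '[{"x":0.09,"y":0.01,"z":0.09,"wx":0,"wy":0,"wz":0,"claw":-1},{"x":0.06,"y":0,"z":0.08,"wx":0,"wy":0,"wz":0,"claw":-1},{"x":0,"y":0,"z":0,"wx":0,"wy":0,"wz":0,"claw":-1},{"x":0,"y":0,"z":-0.4,"wx":0,"wy":0,"wz":0,"claw":-1},{"x":0,"y":0,"z":-0.4,"wx":0,"wy":0,"wz":0,"claw":-1},{"x":-0.42,"y":0,"z":0,"wx":0,"wy":0,"wz":0,"claw":-1},{"x":-0.42,"y":0,"z":0,"wx":0,"wy":0,"wz":0,"claw":-1},{"x":-0.41,"y":0,"z":0,"wx":0,"wy":0,"wz":0,"claw":-1}]'

```text
time: 5.57
tool_pos: [0.5215, 0.0228, 0.1508]
eef_rot: [0.989, -0.148, 0.001, -0.0]
force: [-0.7, -0.1, -0.2]
opening: -0.0
grip_force: 0.0
```

Call:
step_arm --motion '[{"x":0,"y":0,"z":0,"wx":0,"wy":0,"wz":0,"claw":-1}]'

```text
time: 5.65
tool_pos: [0.5159, 0.0236, 0.1496]
eef_rot: [0.989, -0.147, -0.003, 0.0]
force: [-0.1, -0.4, 0.7]
opening: -0.0002
grip_force: 0.0
```

```bash
python3 - <<'E'
from h import *
where()
b=crop("scene",(262,205),130,100,6)
cv2.imwrite("pics/c5.png",b)
E
```

```text
t 5.65 clamp xyz mm [-71.1  -1.   74.6] yaw err -0.06 tilt [-0.005 -0.   ] F [-0.1 -0.4  0.7] open -0.00023267837622386385
```

View pics/c5.png

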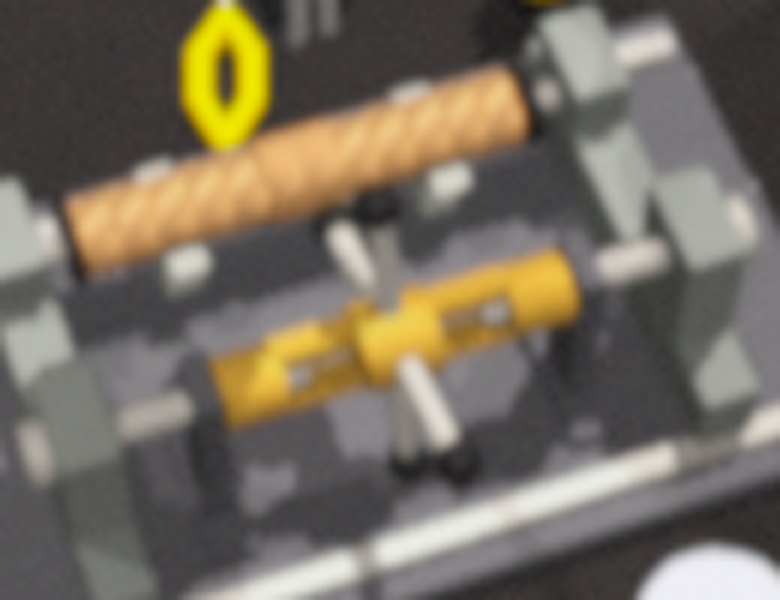

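The ball is at (378,205), about -17°, so the turn is about 2.8 rad. The blocks are visibly drawing in and the grip is still in place. I'll repeat the stroke.

Call:
step_arm --motion '[{"x":0,"y":0,"z":0.28,"wx":0,"wy":0,"wz":0,"claw":-1},{"x":0,"y":0,"z":0.28,"wx":0,"wy":0,"wz":0,"claw":-1},{"x":0.22,"y":0,"z":-0.01,"wx":0,"wy":0,"wz":0,"claw":-1},{"x":0.22,"y":0,"z":-0.05,"wx":0,"wy":0,"wz":0,"claw":-1},{"x":0.123,"y":0,"z":-0.033,"wx":0,"wy":0,"wz":0,"claw":-1},{"x":0.128,"y":0,"z":-0.01,"wx":0,"wy":0,"wz":0,"claw":-1},{"x":0.128,"y":0,"z":0.01,"wx":0,"wy":0,"wz":0,"claw":-1},{"x":0.123,"y":0,"z":0.033,"wx":0,"wy":0,"wz":0,"claw":-1}]'

```text
time: 6.37
tool_pos: [0.5895, 0.002, 0.1128]
eef_rot: [0.989, -0.147, -0.001, 0.0]
force: [-5.0, 0.1, 1.4]
opening: -0.0003
grip_force: 2.7
```

Call:
step_arm --motion '[{"x":0.116,"y":0,"z":0.055,"wx":0,"wy":0,"wz":0,"claw":-1},{"x":0.105,"y":0,"z":0.073,"wx":0,"wy":0,"wz":0,"claw":-1},{"x":0.09,"y":0,"z":0.09,"wx":0,"wy":0,"wz":0,"claw":-1},{"x":0.06,"y":0,"z":0.08,"wx":0,"wy":0,"wz":0,"claw":-1},{"x":0,"y":0,"z":0,"wx":0,"wy":0,"wz":0,"claw":-1},{"x":0,"y":0,"z":-0.4,"wx":0,"wy":0,"wz":0,"claw":-1},{"x":0,"y":0,"z":-0.4,"wx":0,"wy":0,"wz":0,"claw":-1},{"x":-0.42,"y":0,"z":0,"wx":0,"wy":0,"wz":0,"claw":-1}]'

```text
time: 7.03
tool_pos: [0.5952, 0.0022, 0.1571]
eef_rot: [0.989, -0.148, 0.009, -0.001]
force: [2.0, -0.5, 1.1]
opening: -0.0001
grip_force: 0.0
```

Call:
step_arm --motion '[{"x":-0.42,"y":0,"z":0,"wx":0,"wy":0,"wz":0,"claw":-1},{"x":-0.41,"y":0,"z":0,"wx":0,"wy":0,"wz":0,"claw":-1},{"x":0,"y":0,"z":0,"wx":0,"wy":0,"wz":0,"claw":-1}]'

```text
time: 7.28
tool_pos: [0.5213, 0.0224, 0.1504]
eef_rot: [0.989, -0.147, -0.002, 0.0]
force: [-0.4, -0.2, -0.0]
opening: -0.0002
grip_force: 0.0
```

```bash
python3 - <<'E'
from h import *
where()
b=crop("scene",(262,205),130,100,6)
cv2.imwrite("pics/c6.png",b)
E
```

```text
t 7.28 clamp xyz mm [-65.5  -0.6  75.4] yaw err -0.07 tilt [-0.003  0.   ] F [-0.4 -0.2 -0. ] open -0.0002287606131278089
```

View pics/c6.png

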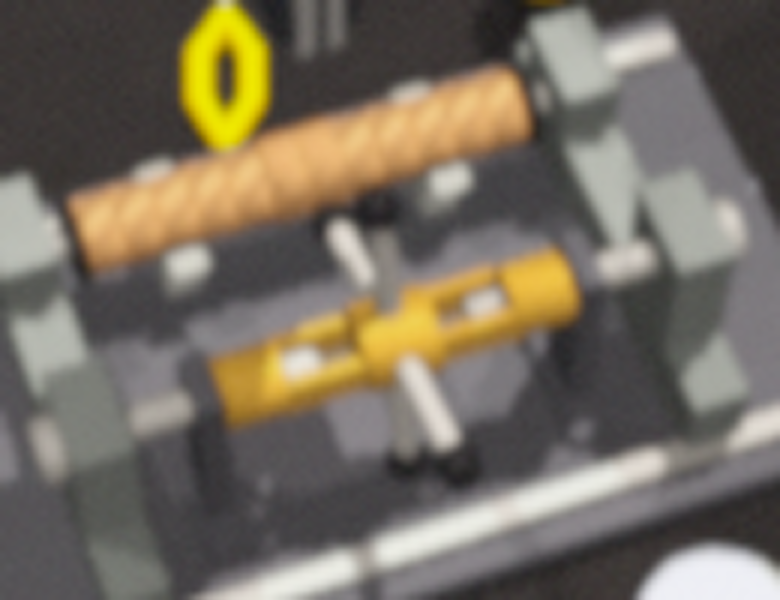

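The ball is again at (378,205), so the turn is about 4.4 rad, with both pads touching and partly pressed. One last stroke follows, then I lift clear.

Call:
step_arm --motion '[{"x":0,"y":0,"z":0.28,"wx":0,"wy":0,"wz":0,"claw":-1},{"x":0,"y":0,"z":0.28,"wx":0,"wy":0,"wz":0,"claw":-1},{"x":0.19,"y":0,"z":-0.01,"wx":0,"wy":0,"wz":0,"claw":-1},{"x":0.19,"y":0,"z":-0.05,"wx":0,"wy":0,"wz":0,"claw":-1},{"x":0.123,"y":0,"z":-0.033,"wx":0,"wy":0,"wz":0,"claw":-1},{"x":0.128,"y":0,"z":-0.01,"wx":0,"wy":0,"wz":0,"claw":-1},{"x":0.128,"y":0,"z":0.01,"wx":0,"wy":0,"wz":0,"claw":-1},{"x":0.123,"y":0,"z":0.033,"wx":0,"wy":0,"wz":0,"claw":-1}]'

```text
time: 8.0
tool_pos: [0.5899, 0.002, 0.1132]
eef_rot: [0.989, -0.147, -0.0, -0.0]
force: [-6.9, 1.9, 1.9]
opening: -0.0005
grip_force: 3.3
```

Call:
step_arm --motion '[{"x":0.116,"y":0,"z":0.055,"wx":0,"wy":0,"wz":0,"claw":-1},{"x":0.105,"y":0,"z":0.073,"wx":0,"wy":0,"wz":0,"claw":-1},{"x":0.09,"y":0,"z":0.09,"wx":0,"wy":0,"wz":0,"claw":-1},{"x":0.05,"y":0,"z":0.07,"wx":0,"wy":0,"wz":0,"claw":-1},{"x":0,"y":0,"z":0,"wx":0,"wy":0,"wz":0,"claw":-1},{"x":-0.05,"y":0,"z":0,"wx":0,"wy":0,"wz":0,"claw":-1},{"x":0,"y":0,"z":-0.4,"wx":0,"wy":0,"wz":0,"claw":-1},{"x":0,"y":0,"z":-0.4,"wx":0,"wy":0,"wz":0,"claw":-1}]'

```text
time: 8.67
tool_pos: [0.6111, -0.0047, 0.151]
eef_rot: [0.989, -0.147, -0.001, 0.0]
force: [1.4, -0.3, 0.7]
opening: -0.0
grip_force: 0.0
```

Call:
step_arm --motion '[{"x":0,"y":0,"z":-0.4,"wx":0,"wy":0,"wz":0,"claw":-1},{"x":-0.45,"y":0,"z":0,"wx":0,"wy":0,"wz":0,"claw":-1},{"x":-0.45,"y":0,"z":0,"wx":0,"wy":0,"wz":0,"claw":-1},{"x":-0.45,"y":0,"z":0,"wx":0,"wy":0,"wz":0,"claw":-1},{"x":0,"y":0,"z":0,"wx":0,"wy":0,"wz":0,"claw":-1},{"x":0,"y":0,"z":0,"wx":0,"wy":0,"wz":0,"claw":-1}]'

```text
time: 9.17
tool_pos: [0.5144, 0.0253, 0.1825]
eef_rot: [0.989, -0.147, 0.001, -0.0]
force: [0.7, -0.6, 1.0]
opening: -0.0002
grip_force: 0.0
```

```bash
python3 - <<'E'
from h import *
where()
b=crop("scene",(262,205),130,100,6)
cv2.imwrite("pics/c7.png",b)
E
```

```text
t 9.17 clamp xyz mm [-7.290e+01  1.000e-01  1.075e+02] yaw err -0.06 tilt [ 0.002 -0.   ] F [ 0.7 -0.6  1. ] open -0.00016844664859218288
```

View pics/c7.png

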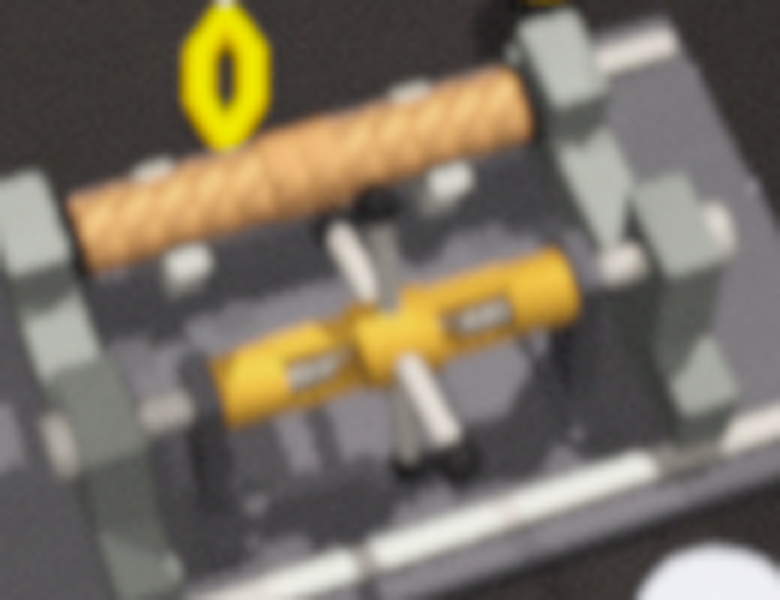

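The blocks now stand right against the discs, with almost no shank visible. The turn is about 5.9 rad, the grip is straight in its V-blocks and the arm is clear.

```bash
python3 -c "
from bench import env
print(env.sign_off())"
```

```text
the job is handed in; nothing more can be done
None
```

I turned the clamp's turnbuckle to about 5.9 rad in four pushes and handed the job in at about 9 s. In the last picture both spring pads are pressed well past half-way and the grip lies straight in its cradle. The arm touches nothing, and I saw no bystander disturbed. The hand-in returned no verdict.

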